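Lock a battery pack in its bonding jig and hold it flush

ROBOT

A 6-joint arm with a two-finger parallel gripper is mounted at the origin on the work surface. World frame = base frame: x ahead of the robot, y to its left, z up, the work surface at z = 0. Lengths are in mm, angles in rad, forces in N, time in s.
With the tool pointing down it reaches from about 275 to 1000 mm from the base axis. Payload 8.4 kg.
Tool frame: the origin (TCP) lies at the very end of the fingers, on their centre line; the grasp point (between the pads) lies 19 mm behind it; z points along the fingers, y is the direction in which the jaws open and shut (so a half turn about z gives the same grasp; the last joint's range is limited). The gripper opens to 85 mm and grips with 20 to 120 N. Pads are 22 mm wide; open, the fingers measure 114 mm over their backs; the gripper's body (76 mm by 85 mm) begins 54 mm behind the grasp point. The pads swing forward as they close: fully open they stand 13 mm farther back than shut.
Start: joints at [1.343, 0.353, 1.633, -0, 1.155, -0.002], TCP at [139.927, 609.137, 231.281] pointing down, gripper open.
Joint ranges: [-2.63, 2.63], [-0.92, 2.1], [0.06, 2.66], [-1.3, 4.44], [0, 2.69], [-3.02, 3.02]. Speed limits (rad/s): [2.22, 2.22, 2.79, 3.14, 3.14, 3.14].

INTERFACE

Orientations are given as [roll, pitch, yaw] about the fixed x, y, z axes, in that order (R = Rz(yaw) Ry(pitch) Rx(roll)).
In Python, from rig import r gives the robot as it stands.
- The arm moves only by the tool move_arm, never from a script. Its argument "increments" is a list of rows, each an object of numbers: "tx", "ty", "tz": the shift along the tool's x, y, z in cm; "rx", "ry", "rz": the turn, a rotation vector about the tool's x, y, z in degrees; "gripper": the gripper's target within -1 to 1 (fully open at 1, half-way at 0, shut at -1). A call has 1 to 12 rows; each row shifts and turns the commanded pose from where the row before left it, along the tool's axes as they then stand; what a row does not reach is not made up. A row lasts 1/10 s, in which the tool goes at most 50 mm and 8.59 degrees, less where a joint would pass 70% of its speed; a pose out of reach is approached as far as the arm can. A call is refused whole if a number of a shift passes 5 or a number of a turn 8.59, either way. A call with a gripper value outside its range is refused whole. The fingers move at their own pace and stop on an object; "squeeze" is the grip in N (left out, the last holds). Time passes only in rows, so rows that do not move let the fingers close. It gives the time, the measured TCP pose, the force and the opening at its end, in the units of the state.
- r.sense(): the state, without advancing time (a new reading comes with each control period).
- r.grab_frame(name): name is "scene" or "side" or "wrist"; returns (picture, depth): 480x640x3 uint8, red, green, blue; 480x640 float32, mm along the optical axis (not along the pixel's ray), 0 where there is no reading.
- r.camera_model(name): a dict with "fx", "fy", "cx", "cy" (pixels), "R" (3x3) and "t" (3): a world point X has camera coordinates R X + t; the wrist camera has in their place "hand_eye" (4x4, takes a point from camera to tool coordinates, whose origin is the TCP and whose axes are the flange's). Camera axes: x right, y down, z forward; pixel columns grow to the right and rows downward; lengths in mm; the calibration is good to about 2 mm. A picture is of the moment at which its call begins: read the wrist's pose just before it. camera_model takes no time and is no camera call.
- r.sign_off(): hands the job in, once; it reports no verdict.
Trained networks look in the newest picture that a camera, given by its name, has taken for a name from the list of things; names that differ only in an ending like _2 or _b are one class to them, and where a whole thing is asked for, a point or a joint stands for the part that bears it (a point fixed in the world has none). Each returns a list of dicts, best first, with "confidence" (0 to 1); they miss things now and then, are a little off and sometimes report something else, mostly with a low value. They report only what shows in the picture. A call takes as long as a camera call. They do not tell look-alikes from the thing itself.
- r.cut_out(query, camera): "mask" (480x640 bool, what is visible of it) and "bbox" ([left, top, right, bottom] in pixels, round what is visible of it).
- r.place_of(query, camera): "location" ([row, column] in pixels: a listed point, or the origin of a listed thing).
The state is a dict: "clock": time; "qpos": joint angles; "qvel": joint speeds; "joint_efforts": joint torques, N m; "eef_pos": TCP position; "tcp_rot": TCP orientation; "contact_force": force on the tool from outside, world axes, zero at the start; "wrist_torque": the same for the moment, N m; "opening": opening from 0.0 (shut) to 1.0 (fully open).
Only numpy, scipy, OpenCV 4.12 (cv2) and the standard library are available. Lean on these libraries where they do the work, as an engineer would, in place of code of your own. Each camera call takes 0.05 s, during which the arm holds its last target. There are 200 camera calls.

TASK

On the repair bench a battery pack lies on the sprung pad of a bonding jig, between four stop blocks. Take the upright spacer out of its rack and slide it down, fully home on the jig plate, into the one gap between a block and the pack that is wide enough for it, and let go of it. Then press the pack gently down with the closed fingertips until its top is flush with the tops of the four blocks, and finish while still holding it pressed there; leave the screwdriver, the jar and the charger alone.

Things in the scene. Friction and masses are not known exactly. Their poses are not given: they have to be found in the camera images.
- jig: Bonding jig, fixed: aluminium plate 170 x 160 x 10 mm (x, y, z). Origin: centre of its underside, on the work surface; x along the battery pack's length. Two end stops (12 x 50 mm, tops 28 mm up) stand 3 mm off the pack's ends. Four dark steel stop blocks stand on the plate, centred at x = +-30, y = +-51 mm, tops 28 mm above the work surface; which block is in which place changes.
- pad (a joint): Black rubber pad (100 x 52 mm) in the middle of the jig, on a spring under the pack; value 0 up, 0.004 m fully down (pack flush). It sinks straight down: about 2 N on the pack starts it moving, about 10 N takes it to its stop; it rises again when let go.
- block_thin: The thinnest stop block, fixed on the jig: dark steel, 40 x 8 x 18 mm (x, y, z), axes parallel to the jig's, in any of the four places. Origin: centre of its underside, on the jig plate. The only wide gap, about 14 mm, lies between it and the pack's long side, towards the jig's lengthwise centre line.
- block_b: Stop block 40 x 22 x 18 mm, otherwise like the thin one; gap to the pack about 7 mm.
- block_c: Stop block 40 x 26 x 18 mm, otherwise like the thin one; gap to the pack about 5 mm.
- block_d: Stop block 40 x 30 x 18 mm, otherwise like the thin one; gap to the pack about 3 mm.
- pack: Battery pack: flat black block 110 x 66 x 14 mm (x, y, z), grey panel on top, brass strip near one end, 0.18 kg, loose on the sprung pad, within 2 mm of centred on the jig, long axis along jig x. Origin: centre of its underside, 18 mm above the work surface at first: its top (32 mm up) stands 4 mm proud of the block tops (28 mm). Flush: origin 14 mm up. Bears at most 40 N.
- spacer: White plastic spacer, loose, 40 g, upright in its rack. Origin: centre of its underside; x along its length. Nose 22 x 6 mm (x, y) up to 4 mm, blade 30 x 10 mm up to 31 mm, head to grip 30 x 16 mm from 30 to 52 mm. It goes in with its 10 mm thickness across the gap (x along jig x, either way round) until its underside rests on the plate, 10 mm above the work surface.
- rack: Spacer rack, fixed: grey plastic block 70 x 60 x 24 mm with a pocket 33 x 13 mm (x, y), pocket floor 4 mm above the work surface. Origin: centre of its underside. The spacer stands on the pocket floor; its head sticks out, from 34 to 56 mm above the work surface.
- driver: Bystander: screwdriver, 160 mm long, lying on the bench. Origin at its underside.
- jar: Bystander: small closed jar, 44 mm across, 50 mm high. Origin: centre of its underside.
- charger: Bystander: white charger brick 75 x 55 x 40 mm. Origin: centre of its underside.
Mind the look-alikes: they are no part of the job. Leave any green look-alike of the spacer alone. Several things look just like the jig: the one meant starts nearest to the robot's base.

How it is judged:
By the outcome, as a careful person would: the job done as asked, in the order asked, and still so for the second after the job is handed in, while the arm keeps its last pose, push and grip.
It also fails if it takes over 48 s, if anything falls off the work surface, if the arm or the gripper's body presses on something with over 40 N, if the wrist force passes 120 N, or if a joint passes its speed limit or range.

## Working session

There is one attempt and no reset: what is moved stays moved. The work goes in short steps, Python scripts to look and compute and a tool call to move; the robot and the scene stay as the last step left them, time stands still between calls to the robot, and variables do not carry over. Pictures are saved under pics/ and viewed, about 8 in all and at most 12, crops included, and the job is handed in when it is done.

Besides the shell and the picture viewer there is one more tool, called after "Call:" as a command line: name --argument value ..., lists and objects as JSON in quotes. move_arm: Moves the arm, as the interface text tells. Its arguments: {"type":"object","properties":{"increments":{"type":"array","items":{"type":"object","properties":{"tx":{"type":"number"},"ty":{"type":"number"},"tz":{"type":"number"},"rx":{"type":"number"},"ry":{"type":"number"},"rz":{"type":"number"},"gripper":{"type":"number"}}}},"squeeze":{"type":"number"}},"required":["increments"]}

```bash
mkdir -p pics; cat > h.py <<'E'
import numpy as np, cv2
from rig import r
from scipy.spatial.transform import Rotation as Ro
def cam(name, s=None):
    m=r.camera_model(name); K=(m['fx'],m['fy'],m['cx'],m['cy'])
    if 'R' in m:
        R=np.array(m['R']);t=np.array(m['t']); return K,R.T,-R.T@t
    s=s or r.sense(); H=np.array(m['hand_eye']);T=np.eye(4)
    T[:3,:3]=Ro.from_euler('xyz',s['tcp_rot']).as_matrix();T[:3,3]=s['eef_pos'];T=T@H
    return K,T[:3,:3],T[:3,3]
def cloud(d,c):
    K,R,o=c; v,u=np.mgrid[:480,:640]
    p=np.stack([(u-K[2])/K[0]*d,(v-K[3])/K[1]*d,d],-1)
    return p@R.T+o
def on_plane(u,v,z,c):
    K,R,o=c; w=R@np.array([(u-K[2])/K[0],(v-K[3])/K[1],1]); return o+w*(z-o[2])/w[2]
def proj(P,c):
    K,R,o=c; p=(np.asarray(P)-o)@R; return np.stack([p[...,0]/p[...,2]*K[0]+K[2],p[...,1]/p[...,2]*K[1]+K[3]],-1)
E
python3 - <<'E'
from h import *
s=r.sense();print(s)
a,d=r.grab_frame('scene');c=cam('scene');P=cloud(d,c)
np.savez('scene.npz',a=a,d=d)
cv2.imwrite('pics/scene.png',a[...,::-1])
for q in ['jig','pack','spacer','rack','block_thin']:
    for x in r.cut_out(q,'scene'):
        m=x['mask']&(d>0); print(q,round(x['confidence'],2),x['bbox'],m.sum(),np.median(P[m],0).round(0) if m.any() else '')
    print(' place',[(np.round(x['location']),round(x['confidence'],2)) for x in r.place_of(q,'scene')])
a,d=r.grab_frame('side');cv2.imwrite('pics/side.png',a[...,::-1]);np.savez('side.npz',a=a,d=d)
E
```

```text
{'clock': 0.0, 'qpos': array([ 1.34262657e+00,  3.53635783e-01,  1.63412577e+00,  3.00012563e-05,
        1.15519575e+00, -2.41452719e-03]), 'qvel': array([-0.00080983, -0.00068737,  0.00154306, -0.00118484, -0.00059745,
        0.00062573]), 'joint_efforts': array([ 2.10513746e-03, -6.05243683e+01, -3.42061722e+01,  1.42768804e-04,
        9.42763902e-03, -1.89145629e-05]), 'eef_pos': array([139.79516683, 608.68412497, 230.5729821 ]), 'tcp_rot': array([-3.14022808e+00, -3.07256977e-05,  2.91582527e+00]), 'contact_force': array([ 0.20051478, -0.13726563,  0.84362651]), 'wrist_torque': array([ 0.013519  , -0.01018488, -0.02546355]), 'opening': 0.9999455654590136}
jig 0.83 [289.6, 208.7, 386.6, 293.6] 2273 [612. 105.  12.]
jig 0.62 [149.6, 277.2, 254.7, 378.1] 5368 [ 679. -234.   12.]
 place [(array([248., 338.]), 0.89), (array([327., 202.]), 0.89)]
pack 0.78 [312.7, 222.9, 364.2, 267.0] 1233 [591. 119.  33.]
 place [(array([246., 339.]), 0.74)]
spacer 0.72 [210.0, 222.6, 226.5, 239.9] 184 [ 468. -143.   42.]
spacer 0.65 [174.3, 237.8, 184.5, 250.9] 128 [ 479. -229.   55.]
 place [(array([239., 217.]), 0.71), (array([252., 180.]), 0.56)]
rack 0.63 [170.6, 233.0, 195.0, 267.4] 606 [ 486. -226.   24.]
 place [(array([250., 184.]), 0.58), (array([229., 347.]), 0.17)]
block_thin 0.51 [309.5, 243.8, 318.8, 254.0] 63 [584.  62.  27.]
 place [(array([251., 314.]), 0.41)]
```

View pics/scene.png

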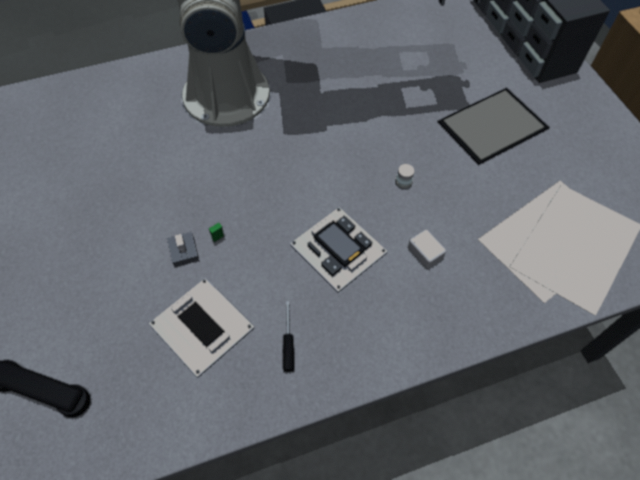

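The scene picture shows two jig-like plates: (338,248), with pack and blocks, about 620 mm from the base, and an empty one at (202,327), about 718 mm away. The first is nearest the base and is the one meant. The white spacer is in the rack at (180,243), and the green look-alike is at (217,232). Next I'll confirm this in an enlarged crop and measure orientations.

```bash
python3 - <<'E'
from h import *
f=np.load('scene.npz');a,d=f['a'],f['d'];c=cam('scene')
x=np.concatenate([cv2.resize(a[200:300,280:400],(480,400),interpolation=2),cv2.resize(a[210:290,155:235],(400,400),interpolation=2)],1)
cv2.imwrite('pics/crop.png',cv2.resize(x,(792,360))[...,::-1])
for b in ([338,208],[386,250],[338,289],[291,244]): print(on_plane(*b,10,c).round(1))
P=cloud(d,c)
m=(abs(P[...,2]-24)<4)&(np.hypot(P[...,0]-486,P[...,1]+226)<60)
print(cv2.minAreaRect(P[m][:,:2].astype(np.float32)))
print(r.camera_model('wrist')); 
E
```

```text
[482.1 159.2  10. ]
[632.7 223.7  10. ]
[690.9  80.3  10. ]
[542.   16.9  10. ]
((471.4067077636719, -229.29705810546875), (60.65107727050781, 74.00121307373047), 88.10808563232422)
{'fx': 344.1788561727166, 'fy': 344.1788561727166, 'cx': 318.396298620637, 'cy': 238.82930387882996, 'hand_eye': array([[ 1.44305046e-03, -9.51831799e-01, -3.06617261e-01,
         7.75438441e+01],
       [ 9.99998949e-01,  1.33139983e-03,  5.73288840e-04,
        -6.17304424e-01],
       [-1.37444380e-04, -3.06617766e-01,  9.51832720e-01,
        -1.42796692e+02],
       [ 0.00000000e+00,  0.00000000e+00,  0.00000000e+00,
         1.00000000e+00]])}
```

View pics/crop.png

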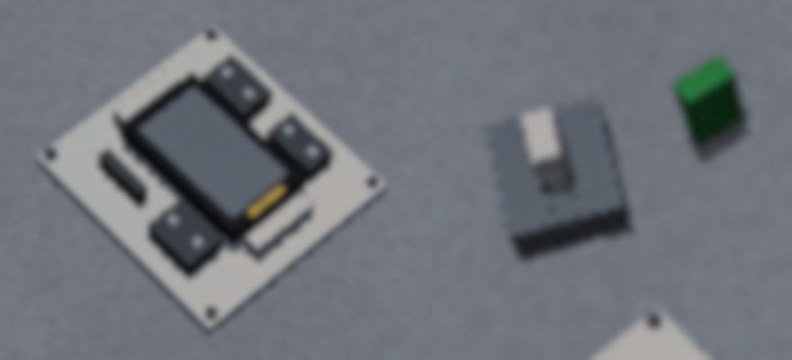

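The crop confirms it: the near jig holds the pack, three thick blocks and the thin block on the left side (crop (122,177)). The white spacer head stands in the rack (crop (542,135)) and the green look-alike is separate (crop (710,95)). I'll move the wrist camera over the jig.

Call:
move_arm --increments '[{"rz": -6.5}, {"rz": -6.5}, {"tx": -3.4, "ty": -3.2, "tz": 0.4}, {"tx": -3.4, "ty": -3.2, "tz": 0.4}, {"tx": -3.4, "ty": -3.2, "tz": 0.4}, {"tx": -3.4, "ty": -3.2, "tz": 0.4}, {"tx": -3.4, "ty": -3.2, "tz": 0.4}, {"tx": -3.4, "ty": -3.2, "tz": 0.4}, {"tx": -3.4, "ty": -3.2, "tz": 0.4}, {"tx": -3.4, "ty": -3.2, "tz": 0.4}, {"tx": -3.4, "ty": -3.2, "tz": 0.4}, {"tx": -3.4, "ty": -3.2, "tz": 0.4}]'

```text
invalid input
```

Call:
move_arm --increments '[{"tx": -3.4, "ty": -3.2, "tz": 0.4}, {"tx": -3.4, "ty": -3.2, "tz": 0.4}, {"tx": -3.4, "ty": -3.2, "tz": 0.4}, {"tx": -3.4, "ty": -3.2, "tz": 0.4}, {"tx": -3.0, "ty": -3.2, "tz": 0.4}, {}, {}]'

```text
invalid input
```

```bash
python3 - <<'E'
from h import *
s=r.sense();print(s['clock'],s['eef_pos'],s['tcp_rot'],s['qvel'])
a,d=r.grab_frame('wrist');c=cam('wrist',s);P=cloud(d,c)
np.savez('wj.npz',a=a,d=d,pos=s['eef_pos'],rot=s['tcp_rot'])
cv2.imwrite('pics/wj.png',a[...,::-1])
for q in ['jig','pack','block_thin']:
    for x in r.cut_out(q,'wrist'):
        m=x['mask']&(d>0); print(q,round(x['confidence'],2),x['bbox'],m.sum(),np.median(P[m],0).round(1) if m.any() else '',[np.round(v,2) for v in cv2.minAreaRect(P[m][:,:2].astype(np.float32))])
    print(' place',[(np.round(x['location']),round(x['confidence'],2)) for x in r.place_of(q,'wrist')])
E
```

```text
0.6 [139.94639325 609.12876206 231.30662488] [3.14158026e+00 2.04338263e-05 2.91579722e+00] [ 0.00200985  0.00027953  0.00012891 -0.00045666 -0.00058961 -0.00023602]
 place []
 place []
 place []
```

View pics/wj.png

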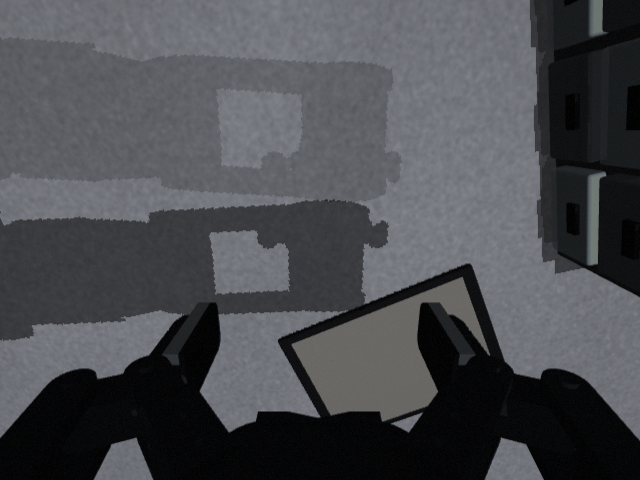

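The arm did not move: the call was refused, and the picture shows only the start area. I'll try again with every field filled in.

Call:
move_arm --increments '[{"tx": 0, "ty": 0, "tz": 0, "rx": 0, "ry": 0, "rz": -6.5, "gripper": 1}, {"tx": 0, "ty": 0, "tz": 0, "rx": 0, "ry": 0, "rz": -6.5, "gripper": 1}, {"tx": -3.4, "ty": -3.2, "tz": 0.4, "rx": 0, "ry": 0, "rz": 0, "gripper": 1}, {"tx": -3.4, "ty": -3.2, "tz": 0.4, "rx": 0, "ry": 0, "rz": 0, "gripper": 1}, {"tx": -3.4, "ty": -3.2, "tz": 0.4, "rx": 0, "ry": 0, "rz": 0, "gripper": 1}, {"tx": -3.4, "ty": -3.2, "tz": 0.4, "rx": 0, "ry": 0, "rz": 0, "gripper": 1}, {"tx": -3.4, "ty": -3.2, "tz": 0.4, "rx": 0, "ry": 0, "rz": 0, "gripper": 1}, {"tx": -3.4, "ty": -3.2, "tz": 0.4, "rx": 0, "ry": 0, "rz": 0, "gripper": 1}, {"tx": -3.4, "ty": -3.2, "tz": 0.4, "rx": 0, "ry": 0, "rz": 0, "gripper": 1}, {"tx": -3.4, "ty": -3.2, "tz": 0.4, "rx": 0, "ry": 0, "rz": 0, "gripper": 1}, {"tx": -3.4, "ty": -3.2, "tz": 0.4, "rx": 0, "ry": 0, "rz": 0, "gripper": 1}, {"tx": -3.4, "ty": -3.2, "tz": 0.4, "rx": 0, "ry": 0, "rz": 0, "gripper": 1}]' --squeeze 40

```text
clock: 2.15
eef_pos: [481.6, 288.0, 191.4]
tcp_rot: [3.141, 0.0, -3.14]
contact_force: [0.6, 0.4, -0.4]
opening: 1.001
```

Call:
move_arm --increments '[{"tx": -3.3, "ty": -3.3, "tz": 0.4}, {"tx": -3.3, "ty": -3.3, "tz": 0.4}, {"tx": -3.3, "ty": -3.3, "tz": 0.4}, {"tx": -3.3, "ty": -3.3, "tz": 0.4}, {"tx": -3.3, "ty": -3.3, "tz": 0.4}, {"tx": 0, "ty": 0, "tz": 0}]' --squeeze 40

```text
invalid input
```

```bash
python3 - <<'E'
from h import *
s=r.sense();print(s['clock'],s['eef_pos'],s['tcp_rot'],abs(s['qvel']).max())
a,d=r.grab_frame('wrist');c=cam('wrist',s);P=cloud(d,c)
np.savez('wj.npz',a=a,d=d,pos=s['eef_pos'],rot=s['tcp_rot'])
cv2.imwrite('pics/wj2.png',a[...,::-1])
for q in ['jig','pack','block_thin']:
    for x in r.cut_out(q,'wrist'):
        m=x['mask']&(d>0); print(q,round(x['confidence'],2),x['bbox'],m.sum(),np.median(P[m],0).round(1) if m.any() else '',[np.round(v,2) for v in cv2.minAreaRect(P[m][:,:2].astype(np.float32))])
E
```

```text
2.15 [481.57599829 288.04629686 191.38218195] [ 3.14124090e+00  4.89255323e-04 -3.14049389e+00] 0.8140050757052408
jig 0.6 [51.9, 208.6, 261.7, 364.9] 9304 [537.7 138.4  10.1] [array([592.08, 117.27]), array([176.6 , 170.27]), np.float64(22.1)]
pack 0.73 [93.9, 260.2, 187.9, 354.9] 4963 [566.7 115.4  32.1] [array([552.95, 167.91]), array([ 88.59, 183.8 ]), np.float64(24.58)]
block_thin 0.6 [82.6, 287.5, 113.9, 330.4] 687 [577.4  63.9  25. ] [array([577.66,  69.22]), array([42.87, 24.22]), np.float64(21.13)]
```

View pics/wj2.png

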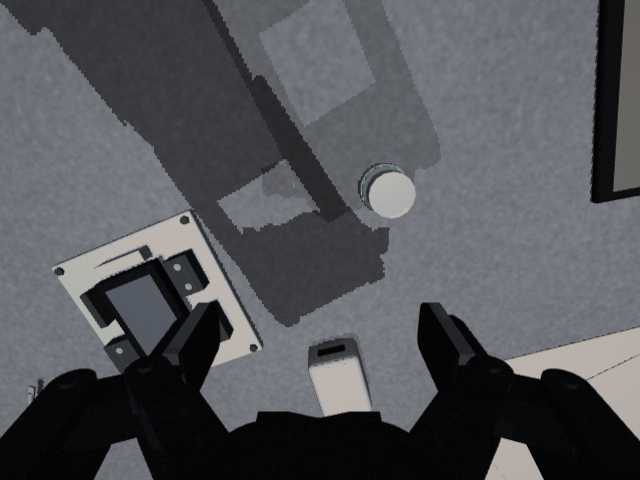

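The jig is at lower left (150,300), the jar at (388,190) and the charger at (340,375). Every row needs all seven fields, so I'll write them in full from here.

Call:
move_arm --increments '[{"tx": -3.3, "ty": -3.3, "tz": 0.4, "rx": 0, "ry": 0, "rz": 0, "gripper": 1}, {"tx": -3.3, "ty": -3.3, "tz": 0.4, "rx": 0, "ry": 0, "rz": 0, "gripper": 1}, {"tx": -3.3, "ty": -3.3, "tz": 0.4, "rx": 0, "ry": 0, "rz": 0, "gripper": 1}, {"tx": -3.3, "ty": -3.3, "tz": 0.4, "rx": 0, "ry": 0, "rz": 0, "gripper": 1}, {"tx": -3.3, "ty": -3.3, "tz": 0.4, "rx": 0, "ry": 0, "rz": 0, "gripper": 1}, {"tx": 0, "ty": 0, "tz": 0, "rx": 0, "ry": 0, "rz": 0, "gripper": 1}, {"tx": 0, "ty": 0, "tz": 0, "rx": 0, "ry": 0, "rz": 0, "gripper": 1}]' --squeeze 40

```text
clock: 3.05
eef_pos: [645.2, 125.3, 170.9]
tcp_rot: [3.141, -0.001, -3.141]
contact_force: [0.0, -0.1, 0.3]
opening: 1.001
```

```bash
cat > look.py <<'E'
import sys
from h import *
tag=sys.argv[1]
s=r.sense();print(s['clock'],s['eef_pos'],s['tcp_rot'],abs(s['qvel']).max())
a,d=r.grab_frame('wrist');c=cam('wrist',s);P=cloud(d,c)
np.savez(tag+'.npz',a=a,d=d,pos=s['eef_pos'],rot=s['tcp_rot'])
cv2.imwrite(f'pics/{tag}.png',a[...,::-1])
for q in sys.argv[2:]:
    for x in r.cut_out(q,'wrist'):
        m=x['mask']&(d>0)
        if m.any():
            z=np.median(P[m][:,2]); 
            print(q,round(x['confidence'],2),x['bbox'],m.sum(),np.median(P[m],0).round(1),[np.round(v,2) for v in cv2.minAreaRect(P[m][:,:2].astype(np.float32))])
E
python3 look.py wj3 jig pack block_thin
```

```text
3.05 [645.18620619 125.28101994 170.92332462] [ 3.14125603e+00 -8.86144050e-04 -3.14094309e+00] 0.027913813512409517
jig 0.89 [0.5, 198.4, 65.6, 315.8] 4071 [ 696.1 -158.2    9.9] [array([ 694.56, -151.46]), array([ 60.41, 122.35]), np.float64(77.2)]
jig 0.67 [185.9, 9.5, 428.7, 269.7] 19824 [565.7 117.   10.2] [array([587.52, 119.59]), array([170.07, 164.9 ]), np.float64(21.81)]
pack 0.83 [244.0, 69.3, 372.6, 229.2] 11502 [582.5 120.1  32.2] [array([588.82, 120.95]), array([114.45,  69.94]), np.float64(24.79)]
pack 0.21 [589.1, 0.8, 634.5, 6.2] 280 [477.7 343.3  13.2] [array([477.25, 345.31]), array([24.72,  4.76]), np.float64(80.92)]
block_thin 0.8 [226.6, 119.2, 258.4, 168.7] 709 [578.1  62.3  27.6] [array([578.89,  59.14]), array([41.77, 12.77]), np.float64(21.71)]
```

View pics/wj3.png

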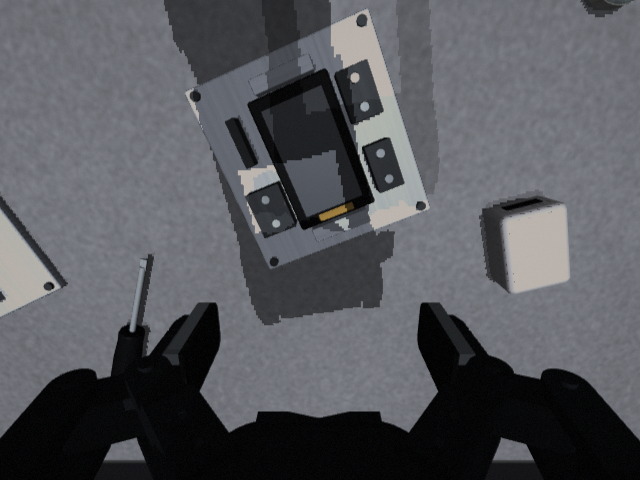

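The jig is centred near pixel (308,140). The thin block is at (241,143) with the wide gap to its right at about (256,138); the other three blocks are thick. Next I'll fit the geometry precisely.

```bash
python3 - <<'E'
from h import *
f=np.load('wj3.npz');a,d=f['a'],f['d'];s=dict(eef_pos=f['pos'],tcp_rot=f['rot']);c=cam('wrist',s);P=cloud(d,c)
near=np.hypot(P[...,0]-588,P[...,1]-120)<130
def rect(m):
    q=P[m]; k=cv2.minAreaRect(q[:,:2].astype(np.float32)); return len(q),np.round(k[0],1),np.round(k[1],1),round(k[2],2)
mp=near&(P[...,2]>6)&(P[...,2]<13); print('plate z',np.median(P[mp][:,2]))
n,l,st,_=cv2.connectedComponentsWithStats((near&(P[...,2]>30)&(P[...,2]<36)).astype(np.uint8))[:4]
i=1+st[1:,4].argmax(); print('pack',rect(l==i),np.median(P[l==i][:,2]))
n,l,st,_=cv2.connectedComponentsWithStats((near&(P[...,2]>24)&(P[...,2]<30)).astype(np.uint8))[:4]
for i in range(1,n):
    if st[i,4]>150: print('blk',st[i],rect(l==i),np.median(P[l==i][:,2]))
print('plate',rect(mp))
# plate corner holes
for u,v in ((195.5,96.5),(362,20),(421,206),(274,261.5)): print(on_plane(u,v,10,c).round(1))
# profile across gap: along jig y through x=-30
g=np.radians(21.8);ex=np.array([np.cos(g),np.sin(g)]);ey=np.array([-ex[1],ex[0]])
Q=(P[...,:2]-[587.5,119.6]);X=Q@ex;Y=Q@ey
m=near&(abs(X+30)<15)&(Y<-25)&(Y>-65)
for y in np.arange(-62,-26,1.):
    k=m&(abs(Y-y)<.5)
    if k.any(): print(y,k.sum(),np.percentile(P[k][:,2],[20,50,80]).round(1),end=' | ')
E
```

```text
plate z 10.08037870879582
pack (11555, array([587.2, 120.3]), array([109.8,  66. ]), 22.42) 32.22717345907307
blk [ 249   53   65   42 1181] (1181, array([528.4,  95.8]), array([12.6, 50. ]), 22.18) 28.01647023885596
blk [ 335   59   49   65 1899] (1899, array([540.7, 155.8]), array([39.9, 26.2]), 22.02) 28.092503746896966
blk [225 118  31  50 549] (549, array([579.1,  61.4]), array([39.8,  8.6]), 21.65) 27.885412359634643
blk [ 364  137   41   56 1352] (1352, array([596.2, 178.4]), array([40. , 22.2]), 22.26) 28.097339712829154
blk [ 246  183   50   55 1633] (1633, array([634.6,  84.1]), array([40.2, 30.2]), 22.21) 28.048992684176312
blk [312 208  59  33 817] (817, array([646.7, 143.9]), array([12.4, 49.7]), 22.04) 28.001761655158077
plate (18030, array([587.6, 119.9]), array([170.3, 160.5]), 22.18)
[543.1  23.9  10. ]
[488.2 157.9  10. ]
[634.  216.9  10. ]
[687.8  82.7  10. ]
-62.0 44 [ 9.5 10.1 10.5] | -61.0 45 [ 9.3 10.1 10.6] | -60.0 37 [ 9.4 10.  10.5] | -59.0 26 [10.1 10.6 11.4] | -55.0 12 [26.9 27.2 27.4] | -54.0 47 [27.5 28.  28.5] | -53.0 47 [27.4 28.1 28.8] | -52.0 49 [27.5 28.1 28.8] | -51.0 50 [27.5 28.1 28.7] | -50.0 48 [27.6 28.1 28.9] | -49.0 52 [27.3 28.  28.5] | -48.0 48 [27.4 28.  28.8] | -47.0 206 [12.7 20.2 26.3] | -46.0 46 [ 9.6 10.3 10.8] | -45.0 41 [ 9.4  9.9 10.4] | -44.0 44 [ 9.6 10.3 10.7] | -43.0 42 [ 9.4 10.1 10.5] | -42.0 46 [ 9.8 10.3 10.6] | -41.0 42 [ 9.3 10.1 10.8] | -40.0 46 [ 9.6 10.2 10.8] | -39.0 45 [ 9.3  9.9 10.4] | -38.0 39 [ 9.4 10.1 10.7] | -37.0 43 [ 9.4 10.1 10.6] | -36.0 40 [ 9.6 10.2 10.7] | -33.0 4 [29.7 29.8 30. ] | -32.0 36 [30.6 31.4 31.8] | -31.0 46 [31.3 32.  32.4] | -30.0 51 [31.7 32.3 32.7] | -29.0 53 [31.5 32.1 32.9] | -28.0 47 [31.4 31.9 32.7] | -27.0 55 [31.6 32.1 32.8] |
```

Call:
move_arm --increments '[{"tx": 1.4, "ty": -4.4, "tz": 0, "rx": 0, "ry": 0, "rz": 0, "gripper": 1}, {"tx": 1.4, "ty": -4.4, "tz": 0, "rx": 0, "ry": 0, "rz": 0, "gripper": 1}, {"tx": 1.4, "ty": -4.4, "tz": 0, "rx": 0, "ry": 0, "rz": 0, "gripper": 1}, {"tx": 1.4, "ty": -4.4, "tz": 0, "rx": 0, "ry": 0, "rz": 0, "gripper": 1}, {"tx": 1.4, "ty": -4.4, "tz": 0, "rx": 0, "ry": 0, "rz": 0, "gripper": 1}, {"tx": 1.4, "ty": -4.4, "tz": 0, "rx": 0, "ry": 0, "rz": 0, "gripper": 1}, {"tx": 1.4, "ty": -4.4, "tz": 0, "rx": 0, "ry": 0, "rz": 0, "gripper": 1}, {"tx": 1.4, "ty": -4.4, "tz": 0, "rx": 0, "ry": 0, "rz": 0, "gripper": 1}, {"tx": 0, "ty": 0, "tz": 0, "rx": 0, "ry": 0, "rz": 0, "gripper": 1}, {"tx": 0, "ty": 0, "tz": 0, "rx": 0, "ry": 0, "rz": 0, "gripper": 1}]' --squeeze 40

```text
clock: 4.25
eef_pos: [533.6, -227.3, 171.6]
tcp_rot: [3.141, 0.0, 3.141]
contact_force: [-0.1, 1.1, -0.1]
opening: 0.999
```

```bash
python3 look.py wr spacer rack; python3 - <<'E'
from h import *
f=np.load('wr.npz');a,d=f['a'],f['d'];s=dict(eef_pos=f['pos'],tcp_rot=f['rot']);c=cam('wrist',s);P=cloud(d,c)
near=np.hypot(P[...,0]-471,P[...,1]+229)<75
for lo,hi in ((52,60),(21,27)):
    n,l,st,_=cv2.connectedComponentsWithStats((near&(P[...,2]>lo)&(P[...,2]<hi)).astype(np.uint8))[:4]
    for i in range(1,n):
        if st[i,4]>100:
            k=cv2.minAreaRect(P[l==i][:,:2].astype(np.float32));print(lo,st[i],[np.round(v,2) for v in k],np.median(P[l==i][:,2]))
E
```

```text
4.25 [ 533.56348006 -227.30841521  171.59614929] [3.14137941e+00 3.91854944e-04 3.14146791e+00] 0.037392009549830234
spacer 0.97 [398.1, 119.8, 458.4, 158.6] 1244 [ 464.2 -145.9   51.6] [array([ 465.55, -133.08]), array([25.36, 48.66]), np.float64(18.72)]
spacer 0.85 [305.9, 129.1, 330.2, 173.9] 887 [ 471.9 -229.8   56. ] [array([ 474.25, -230.19]), array([17.34, 33.17]), np.float64(87.16)]
rack 0.86 [279.7, 102.2, 360.1, 192.9] 5592 [ 468.4 -229.6   24.1] [array([ 473.33, -229.55]), array([64.97, 75.6 ]), np.float64(88.78)]
52 [306 130  22  43 906] [array([ 472.26, -229.37]), array([15.55, 30.05]), np.float64(89.42)] 56.00300048886109
21 [ 280  102   76   90 5518] [array([ 472.12, -229.57]), array([60.25, 70.05]), np.float64(88.56)] 24.094698448578413
```

View pics/wr.png

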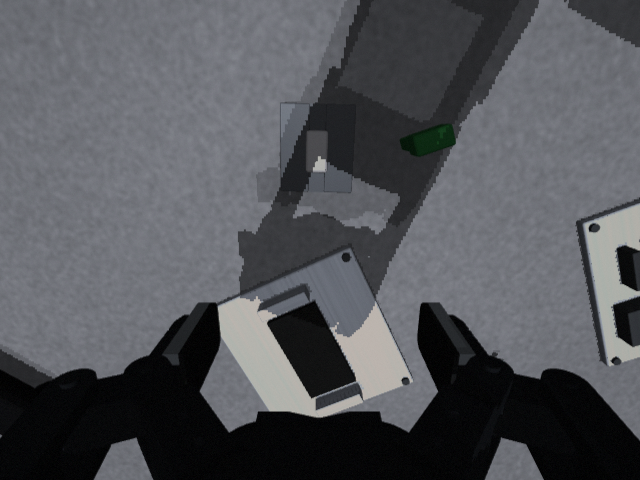

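The white spacer head is at (316,150) in the rack, top measured at 56 mm. The green look-alike is at (430,140), about 85 mm to the side. I'll go to it with the jaws half open.

Call:
move_arm --increments '[{"tx": 2.05, "ty": -0.07, "tz": 0, "rx": 0, "ry": 0, "rz": 0.8, "gripper": 0}, {"tx": 2.05, "ty": -0.07, "tz": 0, "rx": 0, "ry": 0, "rz": 0, "gripper": 0}, {"tx": 2.05, "ty": -0.07, "tz": 2, "rx": 0, "ry": 0, "rz": 0, "gripper": 0}, {"tx": 0, "ty": 0, "tz": 4, "rx": 0, "ry": 0, "rz": 0, "gripper": 0}, {"tx": 0, "ty": 0, "tz": 3, "rx": 0, "ry": 0, "rz": 0, "gripper": 0}, {"tx": 0, "ty": 0, "tz": 2, "rx": 0, "ry": 0, "rz": 0, "gripper": 0}, {"tx": 0, "ty": 0, "tz": 0, "rx": 0, "ry": 0, "rz": 0, "gripper": 0}]' --squeeze 40

```text
clock: 5.1
eef_pos: [471.0, -226.8, 59.0]
tcp_rot: [3.139, -0.004, 3.131]
contact_force: [-0.2, 0.5, 0.0]
opening: 0.497
```

```bash
python3 look.py wg spacer; python3 - <<'E'
from h import *
f=np.load('wg.npz');a,d=f['a'],f['d'];s=dict(eef_pos=f['pos'],tcp_rot=f['rot']);c=cam('wrist',s);P=cloud(d,c)
near=np.hypot(P[...,0]-472,P[...,1]+229)<25
n,l,st,_=cv2.connectedComponentsWithStats((near&(P[...,2]>52)&(P[...,2]<60)).astype(np.uint8))[:4]
for i in range(1,n):
  if st[i,4]>100:
    k=cv2.minAreaRect(P[l==i][:,:2].astype(np.float32));print(st[i],[np.round(v,2) for v in k],np.median(P[l==i][:,2]))
E
```

```text
5.1 [ 471.00269948 -226.83658262   58.97964916] [ 3.13942649 -0.004301    3.13080703] 0.050927352512646434
spacer 0.89 [432.6, 234.5, 531.2, 304.6] 4209 [ 460.8 -145.9   47.7] [array([ 479.15, -128.77]), array([69.76, 37.07]), np.float64(48.63)]
spacer 0.77 [297.3, 244.7, 333.2, 331.2] 2484 [ 466.  -229.2   55.7] [array([ 472.94, -229.4 ]), array([33.  , 18.51]), np.float64(2.67)]
[ 298  270   34   60 1950] [array([ 471.99, -229.39]), array([15.93, 30.48]), np.float64(88.58)] 55.97767015765204
```

View pics/wg.png

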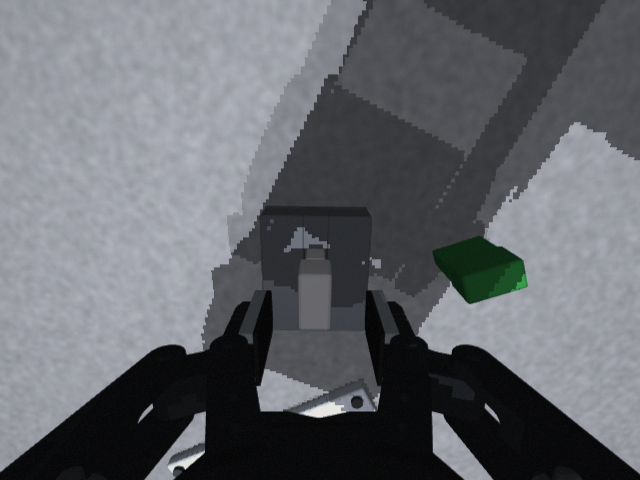

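The jaws at (262,330) and (377,330) straddle the head at (315,295), with the green look-alike well clear. I'll correct by 1 mm and 2.5 mm, lower and close.

Call:
move_arm --increments '[{"tx": -0.1, "ty": -0.25, "tz": 0.8, "rx": 0, "ry": 0, "rz": 0.7, "gripper": 0}, {"tx": 0, "ty": 0, "tz": 1.2, "rx": 0, "ry": 0, "rz": 0, "gripper": 0}, {"tx": 0, "ty": 0, "tz": 0.8, "rx": 0, "ry": 0, "rz": 0, "gripper": 0}, {"tx": 0, "ty": 0, "tz": 0, "rx": 0, "ry": 0, "rz": 0, "gripper": 0}, {"tx": 0, "ty": 0, "tz": 0, "rx": 0, "ry": 0, "rz": 0, "gripper": -1}, {"tx": 0, "ty": 0, "tz": 0, "rx": 0, "ry": 0, "rz": 0, "gripper": -1}, {"tx": 0, "ty": 0, "tz": 0, "rx": 0, "ry": 0, "rz": 0, "gripper": -1}, {"tx": 0, "ty": 0, "tz": 0, "rx": 0, "ry": 0, "rz": 0, "gripper": -1}, {"tx": 0, "ty": 0, "tz": 0, "rx": 0, "ry": 0, "rz": 0, "gripper": -1}, {"tx": 0, "ty": 0, "tz": 0, "rx": 0, "ry": 0, "rz": 0, "gripper": -1}]' --squeeze 40

```text
clock: 6.2
eef_pos: [473.4, -231.4, 33.5]
tcp_rot: [3.141, 0.0, 3.116]
contact_force: [-0.1, 4.1, 2.8]
opening: 0.181
```

Call:
move_arm --increments '[{"tx": 0, "ty": 0, "tz": -1, "rx": 0, "ry": 0, "rz": 0, "gripper": -1}, {"tx": 0, "ty": 0, "tz": -3, "rx": 0, "ry": 0, "rz": 0, "gripper": -1}, {"tx": 0, "ty": 0, "tz": -4, "rx": 0, "ry": 0, "rz": 0, "gripper": -1}, {"tx": 0, "ty": 0, "tz": 0, "rx": 0, "ry": 0, "rz": -3.9, "gripper": -1}, {"tx": 0, "ty": 0, "tz": 0, "rx": 0, "ry": 0, "rz": -6.6, "gripper": -1}, {"tx": 0, "ty": 0, "tz": 0, "rx": 0, "ry": 0, "rz": -6.6, "gripper": -1}, {"tx": 0, "ty": 0, "tz": 0, "rx": 0, "ry": 0, "rz": -6.6, "gripper": -1}, {"tx": -1.3, "ty": 1.5, "tz": 0, "rx": 0, "ry": 0, "rz": 0, "gripper": -1}, {"tx": -2.6, "ty": 3, "tz": 0, "rx": 0, "ry": 0, "rz": 0, "gripper": -1}, {"tx": -2.6, "ty": 3, "tz": 0, "rx": 0, "ry": 0, "rz": 0, "gripper": -1}, {"tx": -2.6, "ty": 3, "tz": 0, "rx": 0, "ry": 0, "rz": 0, "gripper": -1}, {"tx": -2.6, "ty": 3, "tz": 0, "rx": 0, "ry": 0, "rz": 0, "gripper": -1}]' --squeeze 40

```text
clock: 7.4
eef_pos: [531.1, -61.3, 114.1]
tcp_rot: [-3.14, 0.001, -2.753]
contact_force: [0.9, 0.3, -1.3]
opening: 0.179
```

Call:
move_arm --increments '[{"tx": -2.6, "ty": 3, "tz": 0, "rx": 0, "ry": 0, "rz": 0, "gripper": -1}, {"tx": -2.6, "ty": 3, "tz": 0, "rx": 0, "ry": 0, "rz": 0, "gripper": -1}, {"tx": -2.6, "ty": 3, "tz": 0, "rx": 0, "ry": 0, "rz": 0, "gripper": -1}, {"tx": -1.3, "ty": 1.7, "tz": 0, "rx": 0, "ry": 0, "rz": 0, "gripper": -1}, {"tx": 0, "ty": 0, "tz": 0, "rx": 0, "ry": 0, "rz": 0, "gripper": -1}, {"tx": 0, "ty": 0, "tz": 0, "rx": 0, "ry": 0, "rz": 0, "gripper": -1}, {"tx": 0, "ty": 0, "tz": 0, "rx": 0, "ry": 0, "rz": 0, "gripper": -1}]' --squeeze 40

```text
clock: 8.1
eef_pos: [573.8, 70.1, 113.5]
tcp_rot: [-3.141, -0.0, -2.753]
contact_force: [0.3, -0.8, -0.4]
opening: 0.18
```

```bash
cat > jigfit.py <<'E'
import sys
from h import *
f=np.load(sys.argv[1]+'.npz');a,d=f['a'],f['d'];s=dict(eef_pos=f['pos'],tcp_rot=f['rot']);c=cam('wrist',s);P=cloud(d,c)
tx=Ro.from_euler('xyz',f['rot']).as_matrix()
near=np.hypot(P[...,0]-588,P[...,1]-120)<130
for nm,lo,hi in (('pack',30,36),('blk',24,30),('high',40,130)):
    n,l,st,_=cv2.connectedComponentsWithStats((near&(P[...,2]>lo)&(P[...,2]<hi)).astype(np.uint8))[:4]
    for i in range(1,n):
        if st[i,4]>200:
            k=cv2.minAreaRect(P[l==i][:,:2].astype(np.float32));print(nm,st[i],[np.round(v,1) for v in k],np.median(P[l==i][:,2]).round(1))
E
python3 look.py wp spacer; python3 jigfit.py wp; python3 -c "
from h import *;print(r.sense())"
```

```text
8.1 [573.78385996  70.13385747 113.46386915] [-3.14118884e+00 -3.36431691e-04 -2.75348719e+00] 0.007224183843249901
spacer 0.81 [299.1, 250.1, 338.3, 359.9] 3567 [565.   66.5 135.6] [array([579.31,  71.8 ]), array([46.08, 17.43]), np.float64(22.87)]
pack [ 332  213   98  137 9802] [array([585.1, 119.4]), array([106.1,  66. ]), np.float64(22.4)] 32.2
blk [ 344  190   75   19 1351] [array([528.4,  95.9]), array([12.7, 50. ]), np.float64(22.2)] 28.0
blk [332 210  95  13 202] [array([536.9,  98.1]), array([ 6.6, 64.1]), np.float64(28.1)] 27.2
blk [300 218  12  55 615] [array([578.5,  61.2]), array([39.7,  7.9]), np.float64(21.5)] 28.0
blk [ 428  219   45   55 2089] [array([540.6, 155.6]), array([40.3, 26.7]), np.float64(22.0)] 28.1
blk [ 423  296   36   49 1415] [array([595.5, 177.9]), array([40.4, 22.6]), np.float64(22.4)] 28.1
high [ 267  253  103   59 1618] [array([563.5,  64.8]), array([11.6, 42.5]), np.float64(22.7)] 122.1
{'clock': 8.2, 'qpos': array([ 1.18999626e-01,  4.19007941e-01,  1.83329332e+00, -3.74513659e-04,
        8.89402313e-01, -1.83889846e+00]), 'qvel': array([ 0.00332054,  0.00333877, -0.00209022,  0.0026922 , -0.001303  ,
        0.00262434]), 'joint_efforts': array([ 3.65647143e-01, -5.88544035e+01, -2.79153693e+01,  6.07388982e-03,
        3.77375720e-03, -8.28202581e-03]), 'eef_pos': array([573.87436076,  70.02531235, 113.43233643]), 'tcp_rot': array([-3.14134158e+00, -1.84037351e-04, -2.75425500e+00]), 'contact_force': array([-0.11290463, -0.8204685 , -0.54098882]), 'wrist_torque': array([-0.02964637, -0.04500759,  0.0357875 ]), 'opening': 0.17699442923221947}
```

View pics/wp.png

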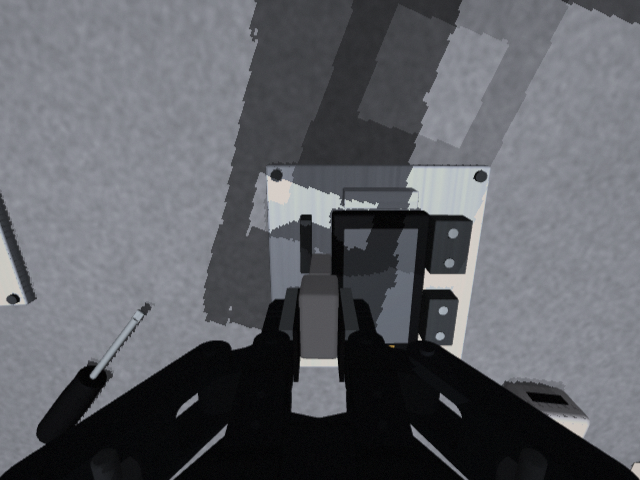

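The spacer (316,315) hangs over the gap, between the thin block (306,244) and the pack (378,280). I'll measure the remaining offset in this one picture.

```bash
cat > gap.py <<'E'
import sys
from h import *
f=np.load(sys.argv[1]+'.npz');a,d=f['a'],f['d'];s=dict(eef_pos=f['pos'],tcp_rot=f['rot']);c=cam('wrist',s);P=cloud(d,c)
T=Ro.from_euler('xyz',f['rot']).as_matrix(); Q=(P-f['pos'])@T   # tool coords
z=P[...,2]
def st(n,m): 
    q=Q[m]; print(n,m.sum(),'x',np.percentile(q[:,0],[1,50,99]).round(1),'y',np.percentile(q[:,1],[1,50,99]).round(1),'z',np.median(z[m]).round(1))
n,l,S,_=cv2.connectedComponentsWithStats(((abs(Q[...,1])<12)&(abs(Q[...,0])<25)&(abs(Q[...,2]+22)<4)&(a.mean(-1)>65)).astype(np.uint8))[:4]
i=1+S[1:,4].argmax(); st('head top',l==i); k=cv2.minAreaRect(Q[l==i][:,:2].astype(np.float32)); print(k)
roi=(Q[...,0]>5)&(Q[...,0]<60)&(abs(Q[...,1])<45)
st('thin',roi&(abs(z-28)<1.5)&(Q[...,1]<3)&(Q[...,0]<45)); st('pack',roi&(abs(z-32)<1.5)&(Q[...,0]<45))
m=roi&(abs(z-28)<1.5)&(Q[...,1]<3); print('thin inner',np.percentile(Q[m][:,1],[90,95,98,99.5]))
m=roi&(abs(z-32)<1.5)&(Q[...,0]<45); print('pack edge',np.percentile(Q[m][:,1],[0.1,.5,1,2]))
E
python3 gap.py wp
```

```text
head top 2398 x [-12.5   3.3  16.3] y [-8.3 -1.1  6.3] z 136.0
((1.4490442276000977, -0.960543155670166), (15.043474197387695, 30.668663024902344), 89.04280853271484)
thin 226 x [ 5.2 11.7 18.5] y [-13.8  -9.6  -6.1] z 28.0
pack 1421 x [ 5.2 14.6 23.7] y [ 8.9 26.8 44.7] z 32.2
thin inner [-6.75904536 -6.11246459 -6.08276868 -6.0649756 ]
pack edge [8.29836141 8.78746482 8.88165625 9.03009558]
```

Call:
move_arm --increments '[{"tx": -0.28, "ty": 0.18, "tz": 0, "rx": 0, "ry": 0, "rz": 0, "gripper": -1}, {"tx": 0, "ty": 0, "tz": 2, "rx": 0, "ry": 0, "rz": 0, "gripper": -1}, {"tx": 0, "ty": 0, "tz": 2, "rx": 0, "ry": 0, "rz": 0, "gripper": -1}, {"tx": 0, "ty": 0, "tz": 0.5, "rx": 0, "ry": 0, "rz": 0, "gripper": -1}, {"tx": 0, "ty": 0, "tz": 0, "rx": 0, "ry": 0, "rz": 0, "gripper": -1}, {"tx": 0, "ty": 0, "tz": 0, "rx": 0, "ry": 0, "rz": 0, "gripper": -1}, {"tx": 0, "ty": 0, "tz": 0, "rx": 0, "ry": 0, "rz": 0, "gripper": -1}]' --squeeze 40

```text
clock: 8.9
eef_pos: [576.7, 74.0, 69.2]
tcp_rot: [-3.141, 0.001, -2.753]
contact_force: [-0.5, -1.0, -1.1]
opening: 0.18
```

```bash
python3 look.py wq; python3 gap.py wq; python3 - <<'E'
from h import *
a=cv2.imread('pics/wq.png'); 
x=cv2.resize(a[230:380,230:430],(800,600),interpolation=cv2.INTER_CUBIC); cv2.imwrite('pics/wqc.png',cv2.convertScaleAbs(x,alpha=1.8,beta=10))
print(r.sense()['eef_pos'],r.sense()['contact_force'])
E
```

```text
8.9 [576.72850078  73.97844595  69.21564897] [-3.14122146e+00  1.41373130e-03 -2.75317664e+00] 0.0018560741851542033
head top 2522 x [-12.2   4.1  16.8] y [-8.3 -1.1  6.3] z 91.7
((2.0379257202148438, -0.9766464233398438), (15.060335159301758, 30.8250675201416), 89.10686492919922)
thin 419 x [ 5.2 14.1 22.8] y [-16.3 -12.4  -8.6] z 28.0
pack 2715 x [ 5.3 17.  27.7] y [ 6.5 25.6 44.5] z 32.2
thin inner [-9.15614592 -8.66061472 -8.56939613 -8.55401431]
pack edge [5.96464165 6.0942434  6.47933973 6.77480366]
[576.65581497  74.00388869  69.19466665] [-0.21706038 -0.16288157 -1.07669099]
```

View pics/wqc.png

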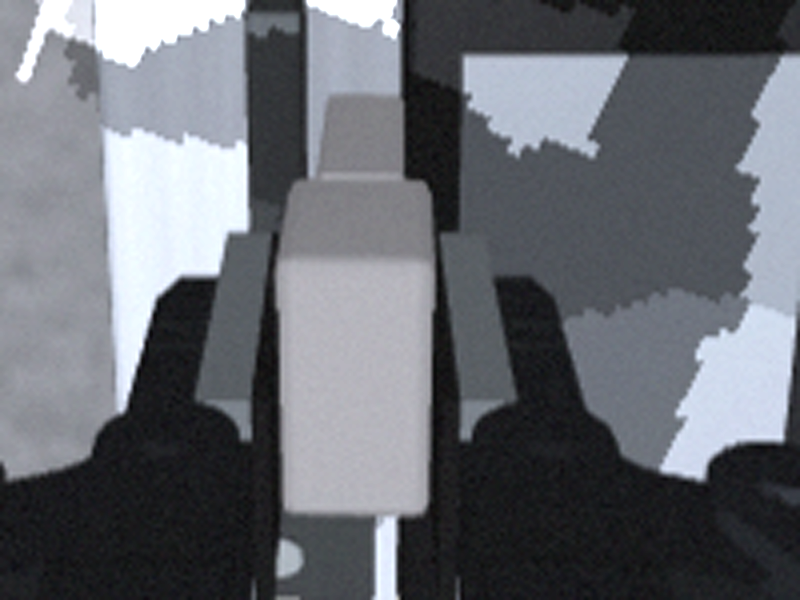

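The blade (crop (361,135)) sits between the thin block (crop (277,130)) and the pack edge (crop 402). I'll check its centring numerically.

```bash
cat > blade.py <<'E'
import sys
from h import *
f=np.load(sys.argv[1]+'.npz');a,d=f['a'],f['d'];s=dict(eef_pos=f['pos'],tcp_rot=f['rot']);P=cloud(d,cam('wrist',s))
T=Ro.from_euler('xyz',f['rot']).as_matrix(); Q=(P-f['pos'])@T; b=f['pos'][2]-29.5
for lo in (4,10,16,22,34,42):
    m=(abs(Q[...,1])<14)&(Q[...,0]>8)&(Q[...,0]<24)&(P[...,2]>b+lo)&(P[...,2]<b+lo+6)&(a.mean(-1)>65)
    if m.sum()>30: print('blade h',lo,m.sum(),np.percentile(Q[m][:,1],[1,50,99]).round(1),'x',np.median(Q[m][:,0]).round(1))
E
python3 blade.py wq
```

```text
blade h 4 60 [-4.5  0.1  4.2] x 16.6
blade h 10 66 [-4.7  0.3  4.3] x 16.5
blade h 16 82 [-5.  -0.2  4.1] x 16.6
blade h 22 88 [-5.3  0.2  3.9] x 16.5
blade h 34 143 [-10.6   0.1   5.7] x 16.6
blade h 42 206 [-7.2 -0.8  5.4] x 16.5
```

Call:
move_arm --increments '[{"tx": 0, "ty": -0.12, "tz": 0, "rx": 0, "ry": 0, "rz": 0, "gripper": -1}, {"tx": 0, "ty": 0, "tz": 0, "rx": 0, "ry": 0, "rz": 0, "gripper": -1}, {"tx": 0, "ty": 0, "tz": 0, "rx": 0, "ry": 0, "rz": 0, "gripper": -1}, {"tx": 0, "ty": 0, "tz": 0.5, "rx": 0, "ry": 0, "rz": 0, "gripper": -1}, {"tx": 0, "ty": 0, "tz": 0.4, "rx": 0, "ry": 0, "rz": 0, "gripper": -1}, {"tx": 0, "ty": 0, "tz": 0.3, "rx": 0, "ry": 0, "rz": 0, "gripper": -1}, {"tx": 0, "ty": 0, "tz": 0.3, "rx": 0, "ry": 0, "rz": 0, "gripper": -1}, {"tx": 0, "ty": 0, "tz": 0, "rx": 0, "ry": 0, "rz": 0, "gripper": -1}, {"tx": 0, "ty": 0, "tz": 0, "rx": 0, "ry": 0, "rz": 0, "gripper": -1}]' --squeeze 40

```text
clock: 9.85
eef_pos: [576.4, 72.8, 53.1]
tcp_rot: [3.142, -0.0, -2.753]
contact_force: [0.6, 0.1, -0.3]
opening: 0.181
```

```bash
python3 look.py ws; python3 gap.py ws; python3 blade.py ws
```

```text
9.85 [576.42743683  72.83077996  53.14559096] [ 3.14153334e+00 -2.51275495e-04 -2.75302419e+00] 0.004781094516646524
head top 2568 x [-12.3   4.2  16.8] y [-8.4 -1.1  6.4] z 75.6
((2.053701400756836, -0.8409814834594727), (15.52898120880127, 30.91464614868164), 89.47188568115234)
thin 470 x [ 5.2 13.9 22.1] y [-15.4 -11.6   0.4] z 28.0
pack 3070 x [ 5.3 16.5 27. ] y [ 3.9 25.8 44.7] z 32.2
thin inner [-8.4182857  -7.96527349 -2.62311414  1.72299965]
pack edge [-3.7374771  -0.68378395  3.89152044  7.36129843]
blade h 4 65 [-4.4  0.3  4.9] x 16.5
blade h 10 89 [-4.7  0.3  4.8] x 16.6
blade h 16 96 [-5.   0.   4.6] x 16.6
blade h 22 100 [-4.9 -0.2  4.4] x 16.5
blade h 34 209 [-8.  -0.7  6.5] x 16.6
blade h 42 233 [-8.1 -0.7  6.3] x 16.5
```

Call:
move_arm --increments '[{"tx": 0, "ty": -0.03, "tz": 0.3, "rx": 0, "ry": 0, "rz": 0, "gripper": -1}, {"tx": 0, "ty": 0, "tz": 0.3, "rx": 0, "ry": 0, "rz": 0, "gripper": -1}, {"tx": 0, "ty": 0, "tz": 0.3, "rx": 0, "ry": 0, "rz": 0, "gripper": -1}, {"tx": 0, "ty": 0, "tz": 0.3, "rx": 0, "ry": 0, "rz": 0, "gripper": -1}, {"tx": 0, "ty": 0, "tz": 0, "rx": 0, "ry": 0, "rz": 0, "gripper": -1}, {"tx": 0, "ty": 0, "tz": 0, "rx": 0, "ry": 0, "rz": 0, "gripper": -1}]' --squeeze 40

```text
clock: 10.5
eef_pos: [576.5, 72.5, 41.1]
tcp_rot: [3.142, -0.0, -2.753]
contact_force: [0.1, -0.1, -0.6]
opening: 0.182
```

Call:
move_arm --increments '[{"tx": 0, "ty": 0, "tz": 0.1, "rx": 0, "ry": 0, "rz": 0, "gripper": -1}, {"tx": 0, "ty": 0, "tz": 0.08, "rx": 0, "ry": 0, "rz": 0, "gripper": -1}, {"tx": 0, "ty": 0, "tz": 0, "rx": 0, "ry": 0, "rz": 0, "gripper": -1}, {"tx": 0, "ty": 0, "tz": 0, "rx": 0, "ry": 0, "rz": 0, "gripper": -1}]' --squeeze 40

```text
clock: 10.9
eef_pos: [576.7, 72.6, 39.5]
tcp_rot: [-3.142, 0.0, -2.753]
contact_force: [-0.6, -0.2, 0.4]
opening: 0.177
```

Call:
move_arm --increments '[{"tx": 0, "ty": 0, "tz": 0.07, "rx": 0, "ry": 0, "rz": 0, "gripper": -1}, {"tx": 0, "ty": 0, "tz": 0, "rx": 0, "ry": 0, "rz": 0, "gripper": -1}, {"tx": 0, "ty": 0, "tz": 0, "rx": 0, "ry": 0, "rz": 0, "gripper": -1}]' --squeeze 40

```text
clock: 11.2
eef_pos: [576.9, 72.6, 39.3]
tcp_rot: [-3.141, 0.001, -2.753]
contact_force: [-0.6, -0.6, 4.8]
opening: 0.183
```

```bash
python3 look.py wt; python3 gap.py wt; python3 -c "
from h import *;print(r.sense()['contact_force'])"
```

```text
11.2 [576.92859035  72.62639785  39.31779017] [-3.14142001e+00  6.61350509e-04 -2.75302136e+00] 0.0010386493245802828
head top 2587 x [-12.3   4.3  16.9] y [-8.4 -1.1  6.4] z 62.0
((2.023681640625, -0.9236469268798828), (15.462772369384766, 30.640840530395508), 89.87430572509766)
thin 540 x [ 5.4 15.4 22.4] y [-15.1 -11.2   1.2] z 28.1
pack 3547 x [ 5.3 16.8 27.4] y [ 2.3 26.1 44.6] z 32.2
thin inner [-7.49121441 -3.11286454  0.36339231  2.21070615]
pack edge [-3.99712401 -1.3036172   2.33320225  7.69688517]
[-1.86907682 -0.1198109   6.39169559]
```

It is seated: 5–6 N contact and the head top at 62.0 mm, which is 10 + 52. I'll release and lift straight up.

Call:
move_arm --increments '[{"tx": 0, "ty": 0, "tz": 0, "rx": 0, "ry": 0, "rz": 0, "gripper": -0.3}, {"tx": 0, "ty": 0, "tz": 0, "rx": 0, "ry": 0, "rz": 0, "gripper": -0.3}, {"tx": 0, "ty": 0, "tz": 0, "rx": 0, "ry": 0, "rz": 0, "gripper": -0.3}, {"tx": 0, "ty": 0, "tz": 0, "rx": 0, "ry": 0, "rz": 0, "gripper": -0.3}, {"tx": 0, "ty": 0, "tz": -0.5, "rx": 0, "ry": 0, "rz": 0, "gripper": -0.3}, {"tx": 0, "ty": 0, "tz": -1, "rx": 0, "ry": 0, "rz": 0, "gripper": -0.3}, {"tx": 0, "ty": 0, "tz": -2, "rx": 0, "ry": 0, "rz": 0, "gripper": -0.3}, {"tx": 0, "ty": 0, "tz": -3, "rx": 0, "ry": 0, "rz": 0, "gripper": -0.3}, {"tx": 0, "ty": 0, "tz": -2.5, "rx": 0, "ry": 0, "rz": 0, "gripper": -0.3}, {"tx": 0, "ty": 0, "tz": 0, "rx": 0, "ry": 0, "rz": 0, "gripper": -1}, {"tx": 0, "ty": 0, "tz": 0, "rx": 0, "ry": 0, "rz": 0, "gripper": -1}]' --squeeze 40

```text
clock: 12.35
eef_pos: [577.0, 72.6, 129.9]
tcp_rot: [-3.141, 0.002, -2.753]
contact_force: [-0.1, 0.2, 0.1]
opening: 0.015
```

```bash
python3 look.py wu spacer; python3 jigfit.py wu
```

```text
12.35 [577.02293371  72.61429441 129.85074266] [-3.14106607e+00  1.81254810e-03 -2.75297824e+00] 0.027047969813705906
spacer 0.69 [302.7, 208.7, 330.7, 271.5] 1349 [570.8  69.4  61.7] [array([585.97,  74.48]), array([52.76, 16.98]), np.float64(19.41)]
pack [  330   202    92   134 10444] [array([586.7, 120.4]), array([110.6,  65.6]), np.float64(22.9)] 32.3
blk [ 341  180   71   18 1217] [array([528.1,  95.8]), array([12.1, 50. ]), np.float64(22.4)] 28.1
blk [300 207  11  53 419] [array([578.8,  61.4]), array([40.2,  7.4]), np.float64(21.4)] 28.0
blk [ 421  207   42   53 1873] [array([540.3, 155.4]), array([40. , 26.6]), np.float64(22.9)] 28.1
blk [287 281  38  47 560] [array([633.9,  83.6]), array([40.1, 29.3]), np.float64(21.4)] 28.0
blk [ 416  282   34   47 1331] [array([596.1, 178.2]), array([40.8, 22.7]), np.float64(22.8)] 28.1
blk [362 336  36  13 315] [array([642.3, 152.9]), array([11.7, 28.9]), np.float64(20.9)] 27.9
high [ 306  220   25   52 1211] [array([575.5,  70.7]), array([30.1, 16. ]), np.float64(21.7)] 61.8
```

View pics/wu.png

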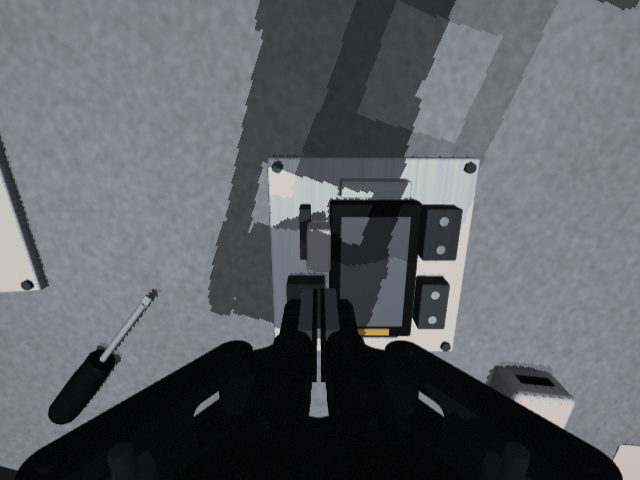

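The spacer stands upright in the gap at (318,245), top at 61.8 mm, with the pack at (375,265) still proud at 32.3 mm. Before pressing I'll check whether the closed gripper's links would clear the spacer head.

```bash
python3 - <<'E'
from h import *
f=np.load('wu.npz');a,d=f['a'],f['d'];s=dict(eef_pos=f['pos'],tcp_rot=f['rot']);P=cloud(d,cam('wrist',s))
T=Ro.from_euler('xyz',f['rot']).as_matrix(); Q=(P-f['pos'])@T; ok=(d>0)&(Q[...,2]<3)
for z in range(0,-90,-8):
    m=ok&(Q[...,2]<z+3)&(Q[...,2]>z-5)
    if m.any(): print(z,m.sum(),'x',Q[m][:,0].min().round(),Q[m][:,0].max().round(),'y',Q[m][:,1].min().round(),Q[m][:,1].max().round())
# target in tool axes
D=(np.array([587.0,120.3,28])-f['pos'])@T; print(D)
E
```

```text
0 35 x 10.0 11.0 y -8.0 6.0
-8 441 x 6.0 12.0 y -15.0 14.0
-16 630 x 6.0 12.0 y -15.0 13.0
-24 723 x 6.0 11.0 y -15.0 13.0
-32 652 x -12.0 12.0 y -15.0 13.0
-40 1269 x -12.0 14.0 y -30.0 28.0
-48 3509 x -13.0 14.0 y -37.0 35.0
-56 7299 x -12.0 14.0 y -43.0 41.0
-64 5384 x -11.0 18.0 y -50.0 47.0
-72 10667 x -11.0 18.0 y -56.0 54.0
-80 11989 x -8.0 18.0 y -62.0 60.0
-88 14166 x 2.0 20.0 y -64.0 62.0
[-27.1168962   40.40329713 101.87879893]
```

The links stay at ±15 mm up to 34 mm above the tip and the spacer head's inner face is about 32 mm off, so it clears. I'll go over the pack centre and lower to just above it.

Call:
move_arm --increments '[{"tx": -1.3, "ty": 2, "tz": 0, "rx": 0, "ry": 0, "rz": 0, "gripper": -1}, {"tx": -1.4, "ty": 2, "tz": 0, "rx": 0, "ry": 0, "rz": 0, "gripper": -1}, {"tx": 0, "ty": 0, "tz": 2, "rx": 0, "ry": 0, "rz": 0, "gripper": -1}, {"tx": 0, "ty": 0, "tz": 3.5, "rx": 0, "ry": 0, "rz": 0, "gripper": -1}, {"tx": 0, "ty": 0, "tz": 2.5, "rx": 0, "ry": 0, "rz": 0, "gripper": -1}, {"tx": 0, "ty": 0, "tz": 1, "rx": 0, "ry": 0, "rz": 0, "gripper": -1}, {"tx": 0, "ty": 0, "tz": 0, "rx": 0, "ry": 0, "rz": 0, "gripper": -1}, {"tx": 0, "ty": 0, "tz": 0, "rx": 0, "ry": 0, "rz": 0, "gripper": -1}, {"tx": 0, "ty": 0, "tz": 0, "rx": 0, "ry": 0, "rz": 0, "gripper": -1}]' --squeeze 40

```text
clock: 13.35
eef_pos: [587.4, 119.9, 40.0]
tcp_rot: [-3.141, 0.002, -2.753]
contact_force: [0.2, -0.9, -1.1]
opening: -0.0
```

Call:
move_arm --increments '[{"tx": 0, "ty": 0, "tz": 0.3, "rx": 0, "ry": 0, "rz": 0, "gripper": -1}, {"tx": 0, "ty": 0, "tz": 0.3, "rx": 0, "ry": 0, "rz": 0, "gripper": -1}, {"tx": 0, "ty": 0, "tz": 0.2, "rx": 0, "ry": 0, "rz": 0, "gripper": -1}, {"tx": 0, "ty": 0, "tz": 0.1, "rx": 0, "ry": 0, "rz": 0, "gripper": -1}, {"tx": 0, "ty": 0, "tz": 0.1, "rx": 0, "ry": 0, "rz": 0, "gripper": -1}, {"tx": 0, "ty": 0, "tz": 0, "rx": 0, "ry": 0, "rz": 0, "gripper": -1}, {"tx": 0, "ty": 0, "tz": 0, "rx": 0, "ry": 0, "rz": 0, "gripper": -1}]' --squeeze 40

```text
clock: 14.05
eef_pos: [586.7, 119.9, 29.3]
tcp_rot: [-3.141, 0.0, -2.753]
contact_force: [-1.7, -0.0, 6.6]
opening: 0.001
```

Call:
move_arm --increments '[{"tx": 0, "ty": 0, "tz": 0.1, "rx": 0, "ry": 0, "rz": 0, "gripper": -1}, {"tx": 0, "ty": 0, "tz": 0.1, "rx": 0, "ry": 0, "rz": 0, "gripper": -1}, {"tx": 0, "ty": 0, "tz": 0, "rx": 0, "ry": 0, "rz": 0, "gripper": -1}, {"tx": 0, "ty": 0, "tz": 0, "rx": 0, "ry": 0, "rz": 0, "gripper": -1}]' --squeeze 40

```text
clock: 14.45
eef_pos: [586.7, 119.8, 28.0]
tcp_rot: [-3.141, 0.001, -2.753]
contact_force: [-3.3, -1.6, 14.6]
opening: 0.001
```

```bash
python3 look.py wv; python3 jigfit.py wv; python3 - <<'E'
from h import *
print(r.sense()['contact_force'])
f=np.load('wv.npz');a,d=f['a'],f['d'];s=dict(eef_pos=f['pos'],tcp_rot=f['rot']);P=cloud(d,cam('wrist',s))
g=np.radians(22.2);ex=np.array([np.cos(g),np.sin(g)]);ey=np.array([-ex[1],ex[0]]);Q=P[...,:2]-[587.6,119.9];X=Q@ex;Y=Q@ey
for x0 in (-45,-30,-20):
  for y0 in (-20,0,20):
    m=(abs(X-x0)<5)&(abs(Y-y0)<5)&(P[...,2]<40); print(x0,y0,m.sum(),np.median(P[m][:,2]).round(2) if m.any() else '')
m=(abs(X+30)<12)&(abs(Y-51)<8);print('block',np.median(P[m][:,2]))
E
```

```text
14.45 [586.74164167 119.83661408  28.00732342] [-3.14141864e+00  5.99934993e-04 -2.75296943e+00] 0.0009160173529173576
blk [ 260  151  123   31 3662] [array([528.5,  95.8]), array([12.2, 50.1]), np.float64(22.1)] 28.1
blk [  244   186   156   164 19374] [array([572.9, 114.3]), array([79.3, 66.3]), np.float64(22.5)] 28.2
blk [191 198  53  79 735] [array([569.9,  68.7]), array([38.8, 17.7]), np.float64(59.9)] 27.8
blk [ 401  199   71   88 5281] [array([540.7, 155.5]), array([40.1, 26.8]), np.float64(22.3)] 28.1
blk [ 182  320   65   45 1821] [array([625.6,  80.4]), array([23.1, 30.8]), np.float64(24.4)] 28.0
blk [ 401  320   49   42 1327] [array([586.5, 174.2]), array([20.6, 22.9]), np.float64(20.4)] 28.0
blk [311 382  16  35 416] [array([637.3, 140.3]), array([23. ,  7.8]), np.float64(18.2)] 28.1
high [ 177  220   64   96 5116] [array([575.5,  71.3]), array([30.6, 16.2]), np.float64(22.0)] 61.6
high [   18   295   602   185 59582] [array([583. , 117.4]), array([ 33.5, 124.8]), np.float64(22.5)] 104.8
[-3.52759554 -1.48551781 15.43086956]
-45 -20 536 28.24
-45 0 543 28.28
-45 20 543 28.29
-30 -20 489 28.38
-30 0 492 28.36
-30 20 488 28.34
-20 -20 456 28.3
-20 0 479 28.33
-20 20 464 28.41
block 28.200574272812247
```

```bash
python3 -c "
from h import *;s=r.sense();print(s['clock'],s['eef_pos'],s['contact_force']);print(r.sign_off())"
```

```text
14.5 [586.73248875 119.84454486  28.00530359] [-3.52759554 -1.48551781 15.43086956]
the job is handed in; nothing more can be done
None
```

I put the white spacer fully home in the gap between the thin block and the pack and let go. Then I pressed the pack flush with the closed fingertips and handed the job in at 14.5 s, still pressing.

- **Spacer:** After release it stood upright with its head top at 61.8 mm, against 62 mm when fully home. While I pressed the pack it read 61.6 mm, within camera error.
- **Pack:** The top measured 28.2–28.4 mm, against 28.2 mm for the block top, at three places along one half of the pack. I did not check the other half the same way.
- **Press:** The fingertips were at 28.0 mm with about 15 N down, under the 40 N limit.
- **Other objects:** I did not touch the screwdriver, the jar, the charger, the green look-alike or the second jig.
- **Disagreements:**
  - My first two moves, and one later one, were refused because every row needs all its fields. Those refusals moved nothing.
  - Near the gripper, the wrist camera showed the spacer head about 1 mm off the jaw centre. I centred the blade on the gap using measurements from the same picture, and it went in without any side force.

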